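Stack a mixing palette on a hardboard separator in the sloping rest

ROBOT

A 6-joint arm with a two-finger parallel gripper is mounted at the origin on the work surface. World frame = base frame: x ahead of the robot, y to its left, z up, the work surface at z = 0. Lengths are in m, angles in rad, forces in N, time in s.
With the tool pointing down it reaches from about 0.3 to 0.775 m from the base axis. Payload 14.6 kg.
Tool frame: the origin (TCP) lies midway between the tips of the shut fingers; the grasp point (between the pads) lies 19 mm behind it; z points along the fingers, y is the line along which they close (so a half turn about z gives the same grasp; the last joint's range is limited). The gripper opens to 85 mm and grips with 20 to 120 N. Pads are 22 mm wide; open, the fingers measure 114 mm over their backs; the gripper's body (76 mm by 85 mm) begins 54 mm behind the grasp point. The pads swing forward as they close: fully open they stand 13 mm farther back than shut.
Start: joints at [-1.411, 0.3, 1.521, -0, 1.321, -0.067], TCP at [0.124, -0.536, 0.231] pointing down, gripper open.
Joint ranges: [-3.03, 3.03], [-0.79, 2.21], [0.23, 2.52], [-1.04, 4.18], [0, 3.07], [-2.55, 2.55]. Speed limits (rad/s): [2.22, 2.22, 2.57, 3.14, 3.14, 3.14].

INTERFACE

Orientations are given as a unit quaternion [w, x, y, z].
In Python, from plant import * gives the robot as it stands.
- The arm moves only by the tool carry_out, never from a script. Its argument "rows" is a list of rows, each a list of 7 numbers: the shift along the tool's x, y, z each as a share of 300 mm, from -1 to 1, then the turn, a rotation vector about the tool's x, y, z each as a share of 180 degrees, from -1 to 1, then the opening, from -1 (shut) to 1 (fully open). A call has exactly 10 rows; each row is the pose to reach, as a shift and turn from the pose commanded when the call began, along the tool's axes at that moment, turning the shorter way round; what a row does not reach only later rows make up. A row lasts 1/12 s, in which the tool goes at most 41.7 mm and 7.16 degrees, less where a joint would pass 70% of its speed; a pose out of reach is approached as far as the arm can. A call with a number of a shift or a turn outside -1 to 1 is refused whole. A call with a gripper value outside its range is refused whole. The fingers move at their own pace and stop on an object; "newtons" is the grip in N (left out, the last holds). Time passes only in rows, so rows that repeat a pose let the fingers close, or fill a call up. It gives the time, the measured TCP pose, the force, the opening and the grip force at its end, in the units of the state.
- read_state(): the state, without advancing time (a new reading comes with each control period).
- get_image(name): name is "scene" or "top" or "wrist"; returns a dict with "frame" (420x560x3 uint8, blue, green, red), "camera_matrix" (3x3 intrinsics, pixels), "R" (3x3) and "t" (3): a world point X has camera coordinates R X + t. Camera axes: x right, y down, z forward; pixel columns grow to the right and rows downward; lengths in m; the calibration is good to about 2 mm. A picture is of the moment at which its call begins. There is no depth.
- close_job(): hands the job in; it is judged then, once.
The state is a dict: "t": time; "q": joint angles; "qd": joint speeds; "tau": joint torques, N m; "tool_pos": TCP position; "tool_rot": TCP orientation; "force": force on the tool from outside, world axes, zero at the start; "wrist_torque": the same for the moment, N m; "gripper_width": finger opening in m; "gripper_force": force on a finger pad.
Only numpy, scipy, OpenCV 4.12 (cv2) and the standard library are available. Lean on these libraries where they do the work, as an engineer would, in place of code of your own. Each camera call takes 0.05 s, during which the arm holds its last target. There are 200 camera calls.

TASK

Put the loose ceramic mixing palette away in the sloping rest, on top of the palette already there, with the long hardboard separator between them. First lower the separator flat onto the first palette, lengthways up the slope, centred, its lower end fully home against the lip, and let go; then lower the loose palette flat onto it in the same way, also fully home. Set both down from the fingers, gently and without dropping them, and leave the short sheet and everything else where it is.

Things in the scene. Friction and masses are not known exactly. Their poses are not given: they have to be found in the camera images.
- separator: loose flat sheet of brown hardboard, 124 x 60 x 8 mm, 55 g or so, lying on the bench. Origin: centre of its underside; x along its length, y across its width, z up through its thickness
- palette: loose white ceramic mixing palette, a slab 120 x 60 x 14 mm with six shallow round wells (only 0.4 mm of relief, like marks), about 0.25 kg, lying on the bench wells up. Origin: centre of its underside; x along its length, y across its width, z up
- bed: sloping bed of a fixed aluminium rest, tilted 30 degrees, low end towards the robot. Origin: middle of the inner corner where bed and lip meet, 52 mm above the bench; x up the slope (bed 140 mm long), y across it (90 mm wide), z square to the bed, up and towards the robot. The lip is a 90 mm wide steel plate across the low end, its face at x = 0, 76 mm tall along z. No sides
- rest: foot of the rest, 170 x 110 mm, origin on the bench under its centre, z up. Over the bed a first palette (120 x 60 x 14 mm, centred on the bed's y = 0, from x = 0.5 to 120.5 mm) is fixed on a firm platform clamped at a height that differs each time and is not measured: its upper face is parallel to the bed, at bed z = 20 to 40 mm. Feel for it or look. Do not count on things sliding home
- short_sheet: hardboard sheet like the separator but only 80 x 60 x 8 mm; too short for the job. Origin: centre of its underside, x along its length
- jar_a: closed round jar, 60 mm across, 65 mm high; bystander, origin under its centre
- jar_b: closed jar like the other; bystander
- bottle: white bottle, 40 mm across, 120 mm high; bystander
- cup: clear plastic cup, 66 mm across the rim, 95 mm high; bystander
- sponge: yellow sponge block 70 x 110 x 35 mm; bystander
- brush: brush, 170 mm long, lying on the bench; bystander
- bowl: glass bowl, 100 mm across, 45 mm high; bystander
Not all that is in view belongs to the job. What is shaped like the palette but purple is not meant. Leave any red look-alike of the separator alone.

How it is judged:
By the outcome, as a careful person would: the job done as asked, in the order asked, and still so for the second after the job is handed in, with the robot touching nothing.
It also fails if it takes over 64 s, if anything falls off the work surface, if the arm or the gripper's body presses on something with over 40 N, if the wrist force passes 120 N, or if a joint passes its speed limit or range.

## Working session

There is one attempt and no reset: what is moved stays moved. The work goes in short steps, Python scripts to look and compute and a tool call to move; the robot and the scene stay as the last step left them, time stands still between calls to the robot, and variables do not carry over. Pictures are saved under pics/ and viewed, at most 10 in all, crops included, and the job is handed in when it is done.

Besides the shell and the picture viewer there is one more tool, called as name(argument=value, ...) on one line, values as JSON. carry_out: Moves the arm, as the interface text tells. Its arguments: {"type":"object","properties":{"rows":{"type":"array","items":{"type":"array","items":{"type":"number","minimum":-1,"maximum":1}}},"newtons":{"type":"number"}},"required":["rows"]}

```bash
ls; mkdir -p pics; cat > h.py <<'E'
from plant import *
import numpy as np, cv2
from scipy.spatial.transform import Rotation as Ro
def grab(n):
    d=get_image(n); return d
def ray(d,u,v):
    K=np.array(d["camera_matrix"]);R=np.array(d["R"]);t=np.array(d["t"])
    r=R.T@np.linalg.inv(K)@np.array([u,v,1.]); return -R.T@t, r/np.linalg.norm(r)
def onz(d,u,v,z):
    c,r=ray(d,u,v); return c+r*(z-c[2])/r[2]
def proj(d,X):
    p=np.array(d["camera_matrix"])@(np.array(d["R"])@np.array(X)+np.array(d["t"])); return p[:2]/p[2]
def tri(obs):
    A=np.zeros((3,3));b=np.zeros(3)
    for d,u,v in obs:
        c,r=ray(d,u,v);P=np.eye(3)-np.outer(r,r);A+=P;b+=P@c
    X=np.linalg.solve(A,b); return X,[np.round(proj(d,X)-[u,v],1) for d,u,v in obs]
def save(n,d):
    import pickle; pickle.dump(d,open(n,"wb"))
def load(n):
    import pickle; return pickle.load(open(n,"rb"))
E
python3 - <<'E'
from h import *
for n in("scene","top","wrist"):
    d=grab(n);save(n+"0.pkl",d);cv2.imwrite(f"pics/{n}0.png",d["frame"])
    print(n,ray(d,280,210))
s=read_state();print({k:np.round(v,3) for k,v in s.items()})
E
```

```text
pics
scene (array([1.59007874, 0.38634798, 0.82359366]), array([-0.78273725, -0.30409203, -0.54300132]))
top (array([ 0.29107803, -0.01154708,  1.58432883]), array([ 0.14811948, -0.01956636, -0.9887759 ]))
wrist (array([ 0.20164127, -0.51851555,  0.37450041]), array([-0.30883538, -0.09508002, -0.94635115]))
{'t': np.float64(0.15), 'q': array([-1.411,  0.3  ,  1.521, -0.   ,  1.321, -0.067]), 'qd': array([ 0.001, -0.004, -0.002,  0.   , -0.001, -0.002]), 'tau': array([ 1.0000e-03, -5.4367e+01, -3.6189e+01, -0.0000e+00,  3.0000e-03,
       -0.0000e+00]), 'tool_pos': array([ 0.124, -0.536,  0.231]), 'tool_rot': array([-0.   ,  0.994,  0.113, -0.   ]), 'force': array([-0.497,  0.079, -0.497]), 'wrist_torque': array([ 0.031, -0.017, -0.012]), 'gripper_force': np.float64(0.0), 'gripper_width': np.float64(0.086)}
```

View pics/top0.png

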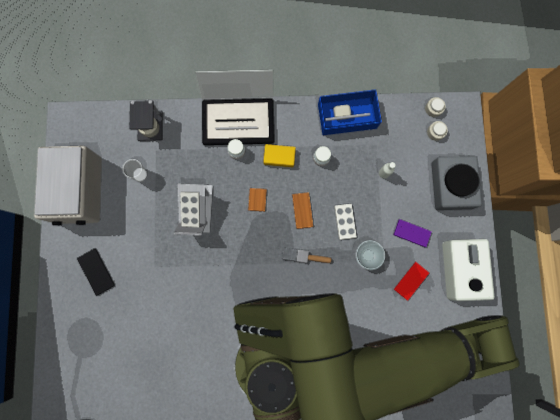

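View pics/scene0.png

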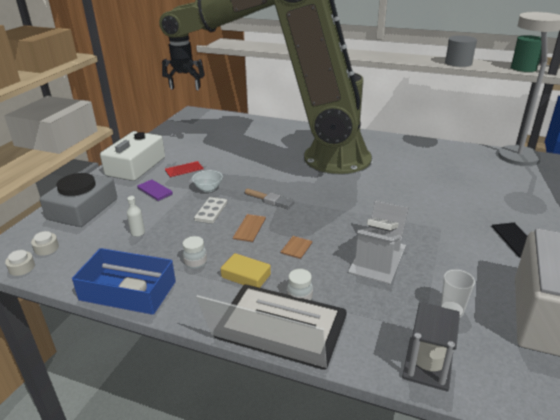

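Top view: the candidates for the separator are (303,210) long brown, (257,199) shorter brown (short_sheet) and (411,281) red (decoy). For the palette they are (345,221) white with wells, (412,232) purple (decoy) and (190,208), the fixed one on the rest. The long brown sheet and the loose white slab fit. I'll measure coarsely and confirm with an enlarged crop.

```bash
python3 - <<'E'
from h import *
d=load("top0.pkl");f=d["frame"]
hsv=cv2.cvtColor(f,cv2.COLOR_BGR2HSV)
def rects(m,z,x0,x1,amin=60):
    m[:, :x0]=0;m[:,x1:]=0;m[:170]=0;m[255:]=0
    for c in cv2.findContours(m,cv2.RETR_EXTERNAL,cv2.CHAIN_APPROX_NONE)[0]:
        if cv2.contourArea(c)<amin: continue
        r=cv2.minAreaRect(c);b=cv2.boxPoints(r)
        W=np.array([onz(d,*p,z)[:2] for p in b])
        print(np.round(r[0],1),"ctr",np.round(W.mean(0),3),"sides",np.round(np.linalg.norm(np.diff(W,axis=0),axis=1),3),"dirs",np.round(np.degrees(np.arctan2(*(W[1]-W[0])[::-1])),1))
print("brown");rects(cv2.inRange(hsv,(5,120,60),(18,255,255)),.008,230,335)
print("white");rects(cv2.inRange(hsv,(0,0,190),(180,40,255)),.014,325,365)
print("rest");rects(cv2.inRange(hsv,(0,0,190),(180,40,255)),.11,165,225)
s=load("wrist0.pkl");st=read_state()
q=st["tool_rot"];Rt=Ro.from_quat([q[1],q[2],q[3],q[0]]).as_matrix()
C,r=ray(s,280,210);print("cam in tool",Rt.T@(C-st["tool_pos"]),"axes",np.round(Rt.T@np.array(s["R"]).T,3), np.array(s["camera_matrix"]).round(1).tolist())
print("Rt",Rt.round(3).tolist())
c=cv2.resize(f[165:300,160:440],None,fx=2.8,fy=2.8,interpolation=cv2.INTER_CUBIC);cv2.imwrite("pics/crop0.png",c)
E
```

```text
brown
[302.4 210.3] ctr [ 0.524 -0.122] sides [0.06  0.124 0.06 ] dirs -84.6
[257.  199.4] ctr [0.568 0.038] sides [0.08  0.059 0.08 ] dirs -5.1
white
[345.3 220.8] ctr [ 0.482 -0.27 ] sides [0.059 0.118 0.058] dirs -83.4
rest
[189. 206.] ctr [0.534 0.259] sides [0.056 0.089 0.056] dirs -89.3
cam in tool [ 0.07988017  0.00063195 -0.14364801] axes [[-0.001 -0.951 -0.31 ]
 [ 1.    -0.001 -0.001]
 [ 0.001 -0.31   0.951]] [[333.3, 0.0, 271.7], [0.0, 333.3, 205.6], [0.0, 0.0, 1.0]]
Rt [[0.974, 0.225, -0.0], [0.225, -0.974, 0.001], [0.0, -0.001, -1.0]]
```

View pics/crop0.png

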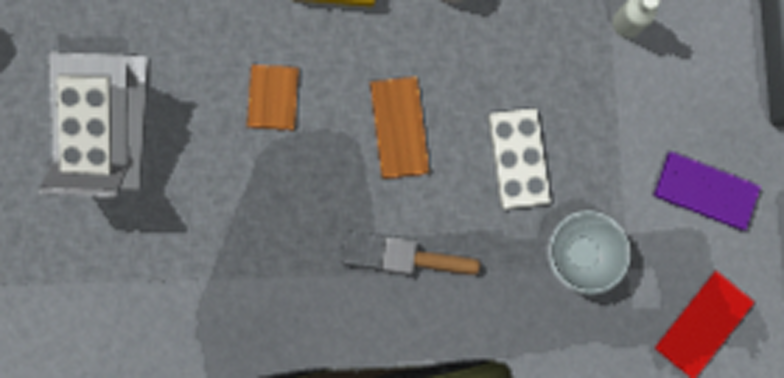

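The crop confirms it: the long brown sheet (crop 400,127) is the separator, the white six-well slab (crop 520,158) is the loose palette, the short sheet sits at (273,97), and the purple and red decoys are at right. I'm moving the wrist camera over the separator and palette.

carry_out(rows=[[1, -0.56, -0.1, 0, 0, 0.04, 1], [1, -0.56, -0.1, 0, 0, 0.04, 1], [1, -0.56, -0.1, 0, 0, 0.04, 1], [1, -0.56, -0.1, 0, 0, 0.04, 1], [1, -0.56, -0.1, 0, 0, 0.04, 1], [1, -0.56, -0.1, 0, 0, 0.04, 1], [1, -0.56, -0.1, 0, 0, 0.04, 1], [1, -0.56, -0.1, 0, 0, 0.04, 1], [1, -0.56, -0.1, 0, 0, 0.04, 1], [1, -0.56, -0.1, 0, 0, 0.04, 1]], newtons=40)

```text
t: 0.98
tool_pos: [0.3802, -0.3026, 0.2615]
tool_rot: [-0.0, 0.999, 0.052, 0.0]
force: [-1.5, -0.5, -0.1]
gripper_width: 0.0857
gripper_force: 0.0
```

```bash
cat >> h.py <<'E'
def pose(s=None):
    s=s or read_state();q=s["tool_rot"];return np.array(s["tool_pos"]),Ro.from_quat([q[1],q[2],q[3],q[0]]).as_matrix()
def down(yaw,pitch=0):
    # tool x at yaw, pointing down; pitch>0: tool z leans forward (slope attitude)
    return Ro.from_euler("ZY",[yaw,-pitch],degrees=True).as_matrix()@np.diag([1,-1,-1.])
def rel(p,R):
    p0,R0=pose();print("row",(R0.T@(p-p0)/.3).round(3),(Ro.from_matrix(R0.T@R).as_rotvec()/np.pi).round(3),"dist",np.linalg.norm(p-p0).round(3))
def st():
    s=read_state();print("t",round(s["t"],2),"p",s["tool_pos"].round(4),"F",s["force"].round(1),"M",s["wrist_torque"].round(2),"w",round(s["gripper_width"],4),"g",round(s["gripper_force"],1))
E
python3 - <<'E'
from h import *
st();rel(np.array([.5,-.195,.25]),down(6))
E
```

```text
t 0.98 p [ 0.3802 -0.3026  0.2615] F [-1.5 -0.5 -0.1] M [ 0.01 -0.04  0.02] w 0.0857 g 0.0
row [ 0.435 -0.315  0.038] [-0. -0.  0.] dist 0.161
```

carry_out(rows=[[0.435, -0.315, 0.04, 0, 0, 0, 1], [0.435, -0.315, 0.04, 0, 0, 0, 1], [0.435, -0.315, 0.04, 0, 0, 0, 1], [0.435, -0.315, 0.04, 0, 0, 0, 1], [0.435, -0.315, 0.04, 0, 0, 0, 1], [0.435, -0.315, 0.04, 0, 0, 0, 1], [0.435, -0.315, 0.04, 0, 0, 0, 1], [0.435, -0.315, 0.04, 0, 0, 0, 1], [0.435, -0.315, 0.04, 0, 0, 0, 1], [0.435, -0.315, 0.04, 0, 0, 0, 1]])

```text
t: 1.82
tool_pos: [0.4979, -0.1984, 0.2495]
tool_rot: [0.0, 0.999, 0.05, 0.0]
force: [0.3, 0.7, -0.1]
gripper_width: 0.0855
gripper_force: 0.0
```

```bash
cat >> h.py <<'E'
def quad(d,lo,hi,near,box=160,k=3):
    """corner pixels of the colour blob nearest `near`, from lines fitted to its four sides"""
    m=cv2.inRange(cv2.cvtColor(d["frame"],cv2.COLOR_BGR2HSV),lo,hi)
    m=cv2.morphologyEx(m,cv2.MORPH_CLOSE,np.ones((k,k),np.uint8))
    cs=[c for c in cv2.findContours(m,cv2.RETR_EXTERNAL,cv2.CHAIN_APPROX_NONE)[0] if cv2.contourArea(c)>300]
    c=min(cs,key=lambda c:np.linalg.norm(np.array(cv2.minAreaRect(c)[0])-near))
    h=cv2.convexHull(c);b=cv2.boxPoints(cv2.minAreaRect(c))
    for e in np.arange(.02,.2,.01):
        a=cv2.approxPolyDP(h,e*cv2.arcLength(h,True),True)
        if len(a)<=4: break
    b=a[:,0].astype(float) if len(a)==4 else b
    P=c[:,0].astype(float);L=[]
    for i in range(4):
        A,B=b[i],b[(i+1)%4];u=(B-A)/np.linalg.norm(B-A);s=(P-A)@u;n=(P-A)@[-u[1],u[0]]
        w=P[(abs(n)<4)&(s>.12*np.linalg.norm(B-A))&(s<.88*np.linalg.norm(B-A))].astype(np.float32)
        vx,vy,x,y=cv2.fitLine(w,cv2.DIST_HUBER,0,.01,.01).ravel();L.append(np.cross([x,y,1],[x+vx,y+vy,1]))
    Q=[np.cross(L[i-1],L[i]) for i in range(4)];return np.array([q[:2]/q[2] for q in Q]),cv2.contourArea(c)
BROWN=((5,120,60),(18,255,255));WHITE=((0,0,175),(180,45,255))
def onplane(d,Q,z):
    W=np.array([onz(d,*p,z) for p in Q]);E=np.diff(np.vstack([W,W[:1]]),axis=0)[:,:2];l=np.linalg.norm(E,axis=1)
    i=np.argmax(l);v=E[i]*np.sign(E[i][0]);print("ctr",W.mean(0).round(4),"sides",l.round(4),"yaw",np.degrees(np.arctan2(v[1],v[0])).round(2));return W
E
python3 - <<'E'
from h import *
st();d=grab("wrist");save("w1.pkl",d);cv2.imwrite("pics/w1.png",d["frame"]);t=load("top0.pkl")
for n,hs,z,p in(("sep",BROWN,.008,(.524,-.122,.008)),("pal",WHITE,.014,(.482,-.27,.014))):
    Q,a=quad(d,*hs,proj(d,p));print(n,Q.round(1).tolist(),a);onplane(d,Q,z)
    Qt,_=quad(t,*hs,proj(t,p));onplane(t,Qt,z)
    X,e=tri([(d,*Q.mean(0)),(t,*Qt.mean(0))]);print("tri ctr",X.round(4),e)
E
```

```text
t 1.82 p [ 0.4979 -0.1984  0.2495] F [ 0.3  0.7 -0.1] M [-0.01 -0.02  0.01] w 0.0855 g 0.0
sep [[231.7, 83.0], [234.5, 190.0], [186.6, 190.0], [179.3, 83.0]] 5361.0
ctr [ 0.5249 -0.1233  0.008 ] sides [0.1203 0.0573 0.1203 0.0569] yaw 4.93
ctr [ 0.5244 -0.1216  0.008 ] sides [0.1226 0.056  0.1193 0.0569] yaw 4.75
tri ctr [ 0.5261 -0.1218 -0.0022] [array([0.5, 0.5]), array([-0.2, -0.1])]
pal [[360.9, 139.0], [352.0, 237.0], [304.2, 237.0], [308.1, 139.0]] 4920.0
ctr [ 0.4804 -0.2711  0.014 ] sides [0.1195 0.0589 0.1195 0.0593] yaw 5.12
ctr [ 0.482 -0.27   0.014] sides [0.1142 0.0564 0.1166 0.0544] yaw 5.21
tri ctr [ 0.4822 -0.2711  0.0102] [array([-0.4, -0. ]), array([ 0.1, -0. ])]
```

View pics/w1.png

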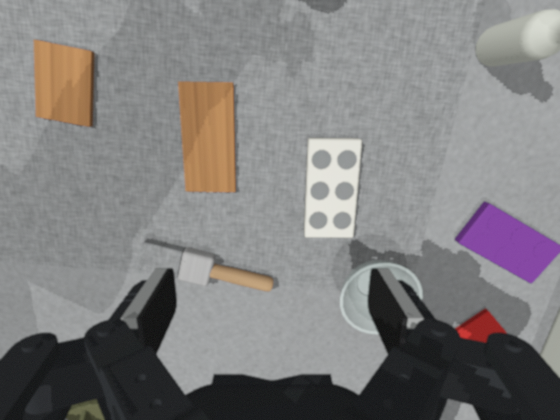

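The wrist view shows the separator around (207,136), the palette around (333,188), the bowl at (380,298) and the short sheet at (63,83). Before grasping I'll look at the rest from above.

carry_out(rows=[[-0.06, -1, -0.18, 0, 0, 0.03, 1], [-0.06, -1, -0.18, 0, 0, 0.03, 1], [-0.06, -1, -0.18, 0, 0, 0.03, 1], [-0.06, -1, -0.18, 0, 0, 0.03, 1], [-0.06, -1, -0.18, 0, 0, 0.03, 1], [-0.06, -1, -0.18, 0, 0, 0.03, 1], [-0.06, -1, -0.18, 0, 0, 0.03, 1], [-0.06, -1, -0.18, 0, 0, 0.03, 1], [-0.06, -1, -0.18, 0, 0, 0.03, 1], [-0.06, -1, -0.18, 0, 0, 0.03, 1]])

```text
t: 2.7
tool_pos: [0.4502, 0.0992, 0.3034]
tool_rot: [0.0, 1.0, 0.004, 0.0]
force: [0.4, -0.3, -0.4]
gripper_width: 0.0852
gripper_force: 0.0
```

```bash
python3 - <<'E'
from h import *
st();d=grab("wrist");save("w2.pkl",d)
rel(np.array([.46,.255,.32]),down(0))
E
```

```text
t 2.7 p [0.4502 0.0992 0.3034] F [ 0.4 -0.3 -0.4] M [ 0.02 -0.05 -0.03] w 0.0852 g 0.0
row [ 0.036 -0.522 -0.056] [0.    0.    0.002] dist 0.158
```

carry_out(rows=[[0.04, -0.52, -0.06, 0, 0, 0, 1], [0.04, -0.52, -0.06, 0, 0, 0, 1], [0.04, -0.52, -0.06, 0, 0, 0, 1], [0.04, -0.52, -0.06, 0, 0, 0, 1], [0.04, -0.52, -0.06, 0, 0, 0, 1], [0.04, -0.52, -0.06, 0, 0, 0, 1], [0.04, -0.52, -0.06, 0, 0, 0, 1], [0.04, -0.52, -0.06, 0, 0, 0, 1], [0.04, -0.52, -0.06, 0, 0, 0, 1], [0.04, -0.52, -0.06, 0, 0, 0, 1]])

```text
t: 3.58
tool_pos: [0.4615, 0.2541, 0.3214]
tool_rot: [-0.0, 1.0, 0.003, 0.0]
force: [0.5, 0.4, 0.7]
gripper_width: 0.0853
gripper_force: 0.0
```

```bash
python3 - <<'E'
from h import *
st();d=grab("wrist");save("w3.pkl",d);a=load("w2.pkl")
cv2.imwrite("pics/w23.png",np.hstack([cv2.resize(a["frame"],(373,280)),cv2.resize(d["frame"],(373,280))]))
big=cv2.resize(d["frame"][40:330,120:440],None,fx=2,fy=2,interpolation=cv2.INTER_CUBIC);cv2.imwrite("pics/w3.png",big)
E
```

```text
t 3.58 p [0.4615 0.2541 0.3214] F [0.5 0.4 0.7] M [ 0.03 -0.04  0.01] w 0.0853 g 0.0
```

View pics/w3.png

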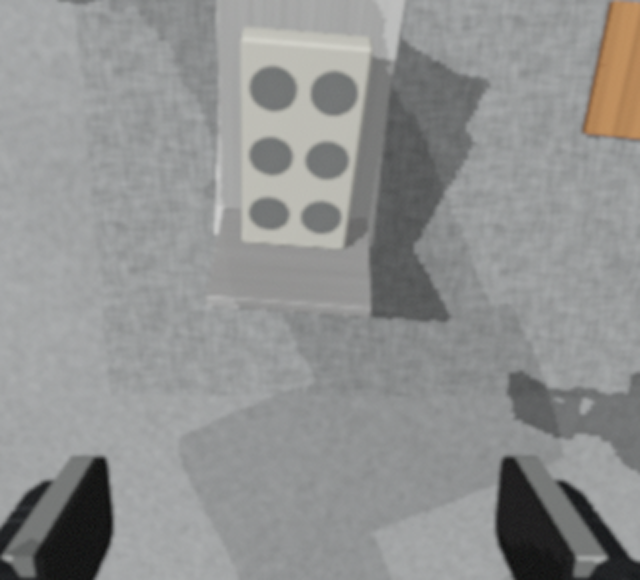

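View pics/w23.png

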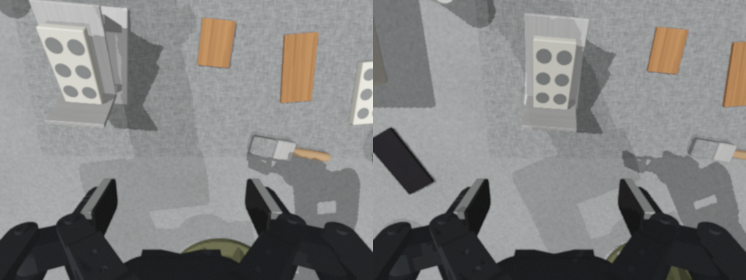

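View 3: the first palette spans crop (242,38)-(345,245), the lip's plate below it runs to row 300, and the platform is no wider than the palette except for a part at right. Next I'll triangulate the six wells from the two wrist views plus the top view.

```bash
cat >> h.py <<'E'
def wells(d,near,rad,th):
    g=cv2.cvtColor(d["frame"],cv2.COLOR_BGR2GRAY);s=4
    x0,y0=int(max(near[0]-rad,0)),int(max(near[1]-rad,0));r=g[y0:int(near[1]+rad),x0:int(near[0]+rad)]
    r=cv2.resize(r,None,fx=s,fy=s,interpolation=cv2.INTER_CUBIC);m=(r<th).astype(np.uint8)*255;o=[]
    for c in cv2.findContours(m,cv2.RETR_LIST,cv2.CHAIN_APPROX_NONE)[0]:
        a=cv2.contourArea(c)
        if a<60 or len(c)<6: continue
        (u,v),(A,B),_=cv2.fitEllipse(c)
        if a>.85*np.pi*A*B/4 and B<2.2*A and B<30*s: o.append(((u+.5)/s-.5+x0,(v+.5)/s-.5+y0,np.sqrt(A*B)/s))
    return np.array(o)
E
python3 - <<'E'
from h import *
P=np.array([.534,.262,.12])
for n in("w2","w3","top0","scene0"):
    d=load(n+".pkl");c=proj(d,P)
    for th in (120,140,160): 
        w=wells(d,c,75 if n[0]=="w" else 25,th);print(n,c.round(),th,len(w),w.round(1).tolist() if len(w)<10 else "")
E
```

```text
w2 [97. 91.] 120 0 []
w2 [97. 91.] 140 8 [[133.8, 138.8, 15.4], [105.9, 136.5, 15.4], [124.7, 107.4, 17.7], [94.4, 105.2, 18.0], [113.7, 70.3, 20.7], [165.7, 61.0, 2.8], [80.8, 67.9, 21.1], [29.9, 20.5, 17.3]]
w2 [97. 91.] 160 13 
w3 [264. 105.] 120 7 [[297.8, 154.0, 12.2], [280.2, 148.3, 14.6], [254.2, 146.3, 14.7], [283.2, 119.7, 16.8], [255.1, 117.6, 16.9], [286.7, 86.3, 19.6], [256.2, 83.9, 19.7]]
w3 [264. 105.] 140 9 [[334.9, 153.2, 2.4], [280.2, 148.3, 16.7], [254.1, 146.3, 16.8], [283.1, 119.8, 18.9], [255.1, 117.6, 19.0], [286.7, 86.3, 21.7], [256.2, 83.9, 21.8], [221.4, 48.4, 4.4], [188.5, 29.8, 2.4]]
w3 [264. 105.] 160 21 
top0 [188. 205.] 120 8 [[193.9, 220.5, 5.1], [185.2, 220.1, 5.0], [169.4, 215.8, 2.5], [193.6, 210.1, 5.1], [184.9, 209.8, 5.1], [163.9, 200.9, 4.6], [193.4, 199.6, 5.2], [184.4, 199.3, 5.3]]
top0 [188. 205.] 140 6 [[194.0, 220.4, 5.8], [185.3, 220.1, 5.7], [193.6, 210.1, 5.8], [184.9, 209.8, 5.8], [193.4, 199.6, 5.9], [184.5, 199.2, 6.0]]
top0 [188. 205.] 160 6 [[194.0, 220.4, 6.4], [185.3, 220.1, 6.3], [193.7, 210.1, 6.4], [184.9, 209.8, 6.4], [193.5, 199.6, 6.5], [184.5, 199.2, 6.6]]
scene0 [386. 221.] 120 0 []
scene0 [386. 221.] 140 3 [[405.5, 214.2, 2.4], [405.8, 203.1, 3.1], [400.7, 198.4, 3.6]]
scene0 [386. 221.] 160 0 []
```

```bash
cat > rest.py <<'E'
from h import *
A=dict(w2=[(133.8,138.8),(105.9,136.5),(124.7,107.4),(94.4,105.2),(113.7,70.3),(80.8,67.9)],
 w3=[(280.2,148.3),(254.1,146.3),(283.1,119.8),(255.1,117.6),(286.7,86.3),(256.2,83.9)],
 top0=[(194.,220.4),(185.3,220.1),(193.6,210.1),(184.9,209.8),(193.4,199.6),(184.5,199.2)])
D={k:load(k+".pkl") for k in A}
def run(ks):
    X=[]
    for i in range(6):
        p,e=tri([(D[k],*A[k][i]) for k in ks]);X.append(p)
    X=np.array(X);c=X.mean(0);x=(X[4]+X[5]-X[0]-X[1]);y=(X[1::2]-X[::2]).mean(0)
    print(ks,"c",c.round(4),"err",np.array(e).tolist(),"slope",np.degrees(np.arctan2(x[2],np.hypot(x[0],x[1]))).round(2),"yaw",np.degrees(np.arctan2(x[1],x[0])).round(2),"yaw_y",np.degrees(np.arctan2(-y[0],y[1])).round(2),"roll",np.degrees(np.arctan2(y[2],y[1])).round(2),"spacing",np.linalg.norm(x)/4,np.linalg.norm(y))
    return c
run(["w2","w3"]);run(["w3","top0"]);run(["w2","w3","top0"])
E
python3 rest.py
```

```text
['w2', 'w3'] c [0.5203 0.2567 0.1097] err [[0.0, 0.2], [0.0, -0.2]] slope 29.9 yaw -4.07 yaw_y -3.93 roll -0.05 spacing 0.03713196543222174 0.02910612354774824
['w3', 'top0'] c [0.5201 0.257  0.1147] err [[-0.3, 0.3], [0.1, -0.1]] slope 31.62 yaw -4.23 yaw_y -3.87 roll -0.73 spacing 0.03729683347628302 0.028795179346272112
['w2', 'w3', 'top0'] c [0.5204 0.2573 0.1098] err [[-0.5, 0.1], [-0.6, -0.3], [0.3, 0.1]] slope 29.49 yaw -3.9 yaw_y -3.88 roll -1.12 spacing 0.03690568591412297 0.02916075075152808
```

Wells triangulate consistently: slope 29.9°, yaw −4°, upper-face centre (0.520, 0.257, 0.110), so bed z ≈ 32 mm, which lies within 20–40. Now over to the separator.

```bash
python3 - <<'E'
from h import *
rel(np.array([.525,-.1225,.14]),down(5))
E
```

```text
row [0.205 1.258 0.605] [-0.    -0.    -0.026] dist 0.423
```

carry_out(rows=[[0.165, 1, 0.42, 0, 0, -0.026, 1], [0.165, 1, 0.42, 0, 0, -0.026, 1], [0.165, 1, 0.42, 0, 0, -0.026, 1], [0.165, 1, 0.42, 0, 0, -0.026, 1], [0.165, 1, 0.42, 0, 0, -0.026, 1], [0.165, 1, 0.42, 0, 0, -0.026, 1], [0.165, 1, 0.42, 0, 0, -0.026, 1], [0.165, 1, 0.42, 0, 0, -0.026, 1], [0.165, 1, 0.42, 0, 0, -0.026, 1], [0.165, 1, 0.42, 0, 0, -0.026, 0.7]])

```text
t: 4.47
tool_pos: [0.5124, -0.0461, 0.1946]
tool_rot: [-0.0, 0.999, 0.043, -0.001]
force: [0.3, 0.7, 0.7]
gripper_width: 0.0756
gripper_force: 0.0
```

```bash
python3 - <<'E'
from h import *
st();d=grab("wrist");save("w4.pkl",d);w1=load("w1.pkl")
Q,a=quad(d,*BROWN,proj(d,(.525,-.1225,.008)));print(Q.round(1).tolist(),a);W=onplane(d,Q,.008)
Q1,_=quad(w1,*BROWN,proj(w1,(.525,-.1225,.008)))
for i in range(4):
    j=np.argmin([np.linalg.norm(onz(w1,*q,.008)-W[i]) for q in Q1]);print(*[x.round(4) if i==0 else x for i,x in enumerate(tri([(d,*Q[i]),(w1,*Q1[j])]))])
rel(np.array([.525,-.1225,.06]),down(5))
E
```

```text
t 4.47 p [ 0.5124 -0.0461  0.1946] F [0.3 0.7 0.7] M [ 0.01 -0.02 -0.01] w 0.0756 g 0.0
[[382.0, 111.0], [370.5, 229.0], [316.7, 229.0], [321.8, 111.0]] 6712.5
ctr [ 0.5253 -0.1222  0.008 ] sides [0.1212 0.0573 0.1212 0.0574] yaw 4.98
[ 0.5879 -0.1461  0.0061] [array([-0. ,  0.2]), array([ 0. , -0.1])]
[ 0.4668 -0.1568  0.0057] [array([ 0.1, -0.3]), array([-0.1,  0.3])]
[ 0.4613 -0.0994  0.0052] [array([-0.,  0.]), array([ 0., -0.])]
[ 0.5826 -0.0888  0.0045] [array([-0.1,  0.5]), array([ 0.1, -0.5])]
row [0.019 0.261 0.451] [-0.  0. -0.] dist 0.156
```

carry_out(rows=[[0.018, 0.262, 0.3, 0, 0, 0, 0.7], [0.018, 0.262, 0.35, 0, 0, 0, 0.7], [0.018, 0.262, 0.4, 0, 0, 0, 0.7], [0.018, 0.262, 0.45, 0, 0, 0, 0.7], [0.018, 0.262, 0.5, 0, 0, 0, 0.7], [0.018, 0.262, 0.55, 0, 0, 0, 0.7], [0.018, 0.262, 0.58, 0, 0, 0, 0.7], [0.018, 0.262, 0.61, 0, 0, 0, 0.7], [0.018, 0.262, 0.635, 0, 0, 0, 0.7], [0.018, 0.262, 0.655, 0, 0, 0, 0.7]])

```text
t: 5.35
tool_pos: [0.5255, -0.1219, -0.0012]
tool_rot: [0.0, 0.999, 0.045, 0.0]
force: [-0.4, -1.6, -0.1]
gripper_width: 0.0725
gripper_force: 0.0
```

```bash
python3 - <<'E'
from h import *
st();rel(np.array([.525,-.1225,-.003]),down(5))
E
```

```text
t 5.35 p [ 0.5255 -0.1219 -0.0012] F [-0.4 -1.6 -0.1] M [ 0.02 -0.01 -0.01] w 0.0725 g 0.0
row [-0.002  0.002  0.006] [ 0.    -0.     0.001] dist 0.002
```

Small drop, then close gently.

carry_out(rows=[[0, 0, 0.005, 0, 0, 0, 0.7], [0, 0, 0.005, 0, 0, 0, 0.4], [0, 0, 0.005, 0, 0, 0, 0.3], [0, 0, 0.005, 0, 0, 0, 0.2], [0, 0, 0.005, 0, 0, 0, 0.1], [0, 0, 0.005, 0, 0, 0, 0.1], [0, 0, 0.005, 0, 0, 0, 0.1], [0, 0, 0.005, 0, 0, 0, 0.1], [0, 0, 0.005, 0, 0, 0, 0.1], [0, 0, 0.005, 0, 0, 0, 0.1]], newtons=40)

```text
t: 6.18
tool_pos: [0.5255, -0.1224, -0.0021]
tool_rot: [0.0, 0.999, 0.044, 0.0]
force: [-0.1, 0.8, 5.3]
gripper_width: 0.0585
gripper_force: 43.6
```

```bash
python3 - <<'E'
from h import *
st()
E
```

```text
t 6.18 p [ 0.5255 -0.1224 -0.0021] F [-0.1  0.8  5.3] M [ 0.14  0.12 -0.04] w 0.0585 g 43.6
```

```bash
cat >> h.py <<'E'
RB=down(-4,30);XB=RB[:,0];ZB=-RB[:,2];YB=-RB[:,1];C=np.array([.5203,.2567,.1097])
def bed(x,z,y=0):  # TCP world for TCP at bed x, y and z above the first palette's face
    return C+XB*(x-.0605)+ZB*z+YB*y
def inbed():
    p,R=pose();v=p-C;print("bed xyz(mm) over face",((np.array([v@XB+.0605,v@YB,v@ZB]))*1e3).round(1),"rot err deg",np.degrees(Ro.from_matrix(RB.T@R).as_rotvec()).round(2))
E
python3 - <<'E'
from h import *
rel(np.array([.525,-.1225,.20]),down(5));rel(np.array([.50,.10,.28]),RB);rel(bed(.068,.04),RB);print(bed(.068,.04))
E
```

```text
row [-0.001  0.    -0.674] [ 0. -0.  0.] dist 0.202
row [-0.018 -0.746 -0.941] [-0.013  0.166  0.049] dist 0.36
row [ 0.051 -1.267 -0.501] [-0.013  0.166  0.049] dist 0.409
[0.50682809 0.25764205 0.14809102]
```

carry_out(rows=[[0, 0, -0.03, 0, 0, 0, 0.1], [0, 0, -0.12, 0, 0, 0, 0.1], [0, 0, -0.24, 0, 0, 0, 0.1], [0, -0.04, -0.36, 0, 0.02, 0.005, 0.1], [0, -0.14, -0.46, -0.002, 0.05, 0.015, 0.1], [-0.01, -0.24, -0.56, -0.004, 0.08, 0.02, 0.1], [-0.01, -0.34, -0.66, -0.006, 0.11, 0.03, 0.1], [-0.015, -0.44, -0.75, -0.01, 0.14, 0.04, 0.1], [-0.018, -0.54, -0.82, -0.013, 0.166, 0.049, 0.1], [-0.018, -0.65, -0.9, -0.013, 0.166, 0.049, 0.1]])

```text
t: 7.02
tool_pos: [0.5003, 0.0725, 0.2681]
tool_rot: [0.009, 0.965, -0.035, 0.26]
force: [-0.0, -0.1, -1.9]
gripper_width: 0.0583
gripper_force: 43.4
```

```bash
python3 - <<'E'
from h import *
st();inbed();rel(bed(.07,.06),RB)
E
```

```text
t 7.02 p [0.5003 0.0725 0.2681] F [-0.  -0.1 -1.9] M [0.04 0.34 0.03] w 0.0583 g 43.4
bed xyz(mm) over face [ 133.6 -185.2  140.7] rot err deg [0.04 0.21 0.11]
row [-0.214 -0.617  0.269] [-0.    -0.001 -0.001] dist 0.212
```

carry_out(rows=[[-0.06, -0.12, 0, 0, 0, 0, 0.1], [-0.1, -0.25, 0, 0, 0, 0, 0.1], [-0.15, -0.38, 0.03, 0, 0, 0, 0.1], [-0.2, -0.5, 0.07, 0, 0, 0, 0.1], [-0.214, -0.6, 0.12, 0, 0, 0, 0.1], [-0.214, -0.617, 0.17, 0, 0, 0, 0.1], [-0.214, -0.617, 0.22, 0, 0, 0, 0.1], [-0.214, -0.617, 0.25, 0, 0, 0, 0.1], [-0.214, -0.617, 0.27, 0, 0, 0, 0.1], [-0.214, -0.617, 0.27, 0, 0, 0, 0.1]])

```text
t: 7.85
tool_pos: [0.5002, 0.2565, 0.1645]
tool_rot: [0.009, 0.966, -0.034, 0.258]
force: [0.4, -0.7, -0.7]
gripper_width: 0.0587
gripper_force: 43.4
```

```bash
python3 - <<'E'
from h import *
st();inbed();rel(bed(.067,.008),RB)
d=grab("wrist");save("w5.pkl",d);cv2.imwrite("pics/w5.png",d["frame"])
E
```

```text
t 7.85 p [0.5002 0.2565 0.1645] F [ 0.4 -0.7 -0.7] M [ 0.05  0.26 -0.01] w 0.0587 g 43.4
bed xyz(mm) over face [70.5 -1.6 57.5] rot err deg [-0.03 -0.11 -0.  ]
row [-0.011 -0.005  0.165] [0.    0.001 0.   ] dist 0.05
```

View pics/w5.png

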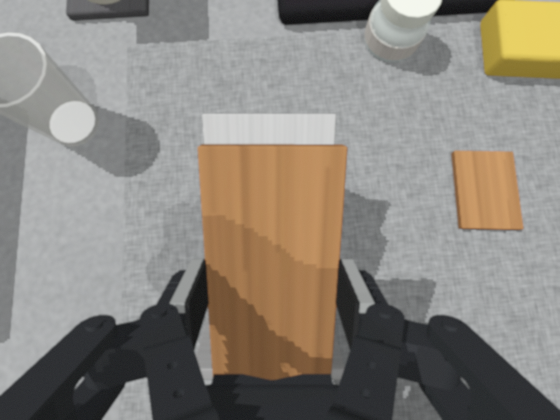

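The separator is held square, top edge (199–347,145), with the bed's upper end behind it at (203–335,114); lateral offset is about 2 mm, matching the numbers. Lowering to about 9 mm above the face.

carry_out(rows=[[-0.011, -0.005, 0.03, 0, 0, 0, 0.1], [-0.011, -0.005, 0.06, 0, 0, 0, 0.1], [-0.011, -0.005, 0.09, 0, 0, 0, 0.1], [-0.011, -0.005, 0.11, 0, 0, 0, 0.1], [-0.011, -0.005, 0.13, 0, 0, 0, 0.1], [-0.011, -0.005, 0.145, 0, 0, 0, 0.1], [-0.011, -0.005, 0.155, 0, 0, 0, 0.1], [-0.011, -0.005, 0.165, 0, 0, 0, 0.1], [-0.011, -0.005, 0.165, 0, 0, 0, 0.1], [-0.011, -0.005, 0.165, 0, 0, 0, 0.1]])

```text
t: 8.73
tool_pos: [0.522, 0.2572, 0.1206]
tool_rot: [0.009, 0.965, -0.033, 0.258]
force: [-0.7, 0.0, 0.3]
gripper_width: 0.0585
gripper_force: 43.4
```

```bash
cat >> h.py <<'E'
def fb():
    s=read_state();F=np.array(s["force"]);print("F bed x,y,z",(F@XB).round(1),(F@YB).round(1),(F@ZB).round(1),"M",(np.array(s["wrist_torque"])@np.array([XB,YB,ZB]).T).round(2),"w",round(s["gripper_width"],4),"t",round(s["t"],2))
E
python3 - <<'E'
from h import *
inbed();fb()
E
```

```text
bed xyz(mm) over face [67.4  0.6  8.6] rot err deg [ 0.04 -0.06 -0.03]
F bed x,y,z -0.5 -0.0 0.6 M [-0.03  0.34  0.01] w 0.0585 t 8.73
```

carry_out(rows=[[0, 0.002, 0.002, 0, 0, 0, 0.1], [0, 0.002, 0.005, 0, 0, 0, 0.1], [0, 0.002, 0.008, 0, 0, 0, 0.1], [0, 0.002, 0.011, 0, 0, 0, 0.1], [0, 0.002, 0.014, 0, 0, 0, 0.1], [0, 0.002, 0.017, 0, 0, 0, 0.1], [0, 0.002, 0.02, 0, 0, 0, 0.1], [0, 0.002, 0.022, 0, 0, 0, 0.1], [0, 0.002, 0.024, 0, 0, 0, 0.1], [0, 0.002, 0.024, 0, 0, 0, 0.1]])

```text
t: 9.57
tool_pos: [0.5255, 0.2563, 0.1142]
tool_rot: [0.009, 0.966, -0.033, 0.258]
force: [-0.0, -1.3, -1.2]
gripper_width: 0.0585
gripper_force: 43.4
```

```bash
python3 - <<'E'
from h import *
inbed();fb()
E
```

```text
bed xyz(mm) over face [67.3 -0.   1.3] rot err deg [ 0.03 -0.07 -0.04]
F bed x,y,z -0.5 -1.3 -1.1 M [ 0.    0.3  -0.04] w 0.0585 t 9.57
```

carry_out(rows=[[-0.002, 0, 0, 0, 0, 0, 0.1], [-0.004, 0, 0, 0, 0, 0, 0.1], [-0.006, 0, 0, 0, 0, 0, 0.1], [-0.008, 0, 0, 0, 0, 0, 0.1], [-0.01, 0, 0, 0, 0, 0, 0.1], [-0.012, 0, 0, 0, 0, 0, 0.1], [-0.014, 0, 0, 0, 0, 0, 0.1], [-0.016, 0, 0, 0, 0, 0, 0.1], [-0.018, 0, 0, 0, 0, 0, 0.1], [-0.018, 0, 0, 0, 0, 0, 0.1]])

```text
t: 10.4
tool_pos: [0.5211, 0.2563, 0.112]
tool_rot: [0.009, 0.966, -0.033, 0.258]
force: [0.2, 0.8, 0.2]
gripper_width: 0.0588
gripper_force: 43.4
```

```bash
python3 - <<'E'
from h import *
inbed();fb()
E
```

```text
bed xyz(mm) over face [62.3 -0.3  1.5] rot err deg [ 0.07 -0.12 -0.07]
F bed x,y,z 0.2 0.8 0.1 M [-0.04  0.29 -0.04] w 0.0588 t 10.4
```

carry_out(rows=[[-0.001, -0.001, 0, 0, 0, 0, 0.1], [-0.002, -0.001, 0, 0, 0, 0, 0.1], [-0.003, -0.001, 0, 0, 0, 0, 0.1], [-0.004, -0.001, 0, 0, 0, 0, 0.1], [-0.005, -0.001, 0, 0, 0, 0, 0.1], [-0.006, -0.001, 0, 0, 0, 0, 0.1], [-0.007, -0.001, 0, 0, 0, 0, 0.1], [-0.008, -0.001, 0, 0, 0, 0, 0.1], [-0.009, -0.001, 0, 0, 0, 0, 0.1], [-0.009, -0.001, 0, 0, 0, 0, 0.1]])

```text
t: 11.23
tool_pos: [0.5204, 0.2566, 0.1124]
tool_rot: [0.007, 0.965, -0.033, 0.258]
force: [8.3, 0.5, 3.3]
gripper_width: 0.0587
gripper_force: 43.3
```

```bash
python3 - <<'E'
from h import *
inbed();fb()
E
```

```text
bed xyz(mm) over face [61.9 -0.   2.2] rot err deg [ 0.21 -0.05 -0.08]
F bed x,y,z 8.8 1.1 -1.3 M [-0.03 -1.21  0.  ] w 0.0587 t 11.23
```

Lip felt at TCP bed x 61.9, as expected. Now easing off and lowering until the face is felt.

carry_out(rows=[[0.005, 0, 0, 0, 0, 0, 0.1], [0.005, 0, 0.002, 0, 0, 0, 0.1], [0.005, 0, 0.004, 0, 0, 0, 0.1], [0.005, 0, 0.006, 0, 0, 0, 0.1], [0.005, 0, 0.008, 0, 0, 0, 0.1], [0.005, 0, 0.01, 0, 0, 0, 0.1], [0.005, 0, 0.012, 0, 0, 0, 0.1], [0.005, 0, 0.014, 0, 0, 0, 0.1], [0.005, 0, 0.015, 0, 0, 0, 0.1], [0.005, 0, 0.015, 0, 0, 0, 0.1]])

```text
t: 12.07
tool_pos: [0.5227, 0.2561, 0.1085]
tool_rot: [0.008, 0.966, -0.033, 0.257]
force: [-7.6, -1.9, 8.9]
gripper_width: 0.0584
gripper_force: 44.7
```

```bash
python3 - <<'E'
from h import *
inbed();fb()
E
```

```text
bed xyz(mm) over face [62.  -0.4 -2.3] rot err deg [ 0.12 -0.19 -0.1 ]
F bed x,y,z -2.0 -2.4 11.4 M [-0.6   0.4  -0.05] w 0.0584 t 12.07
```

carry_out(rows=[[-0.002, 0, -0.002, 0, 0, 0, 0.1], [-0.004, 0, -0.003, 0, 0, 0, 0.1], [-0.006, 0, -0.003, 0, 0, 0, 0.1], [-0.008, 0, -0.003, 0, 0, 0, 0.1], [-0.01, 0, -0.003, 0, 0, 0, 0.1], [-0.01, 0, -0.003, 0, 0, 0, 0.1], [-0.01, 0, -0.003, 0, 0, 0, 0.1], [-0.01, 0, -0.003, 0, 0, 0, 0.1], [-0.01, 0, -0.003, 0, 0, 0, 0.1], [-0.01, 0, -0.003, 0, 0, 0, 0.1]])

```text
t: 12.9
tool_pos: [0.522, 0.2562, 0.1094]
tool_rot: [0.007, 0.966, -0.032, 0.258]
force: [12.4, -0.2, 4.6]
gripper_width: 0.0583
gripper_force: 43.3
```

```bash
python3 - <<'E'
from h import *
inbed();fb()
E
```

```text
bed xyz(mm) over face [61.9 -0.4 -1.1] rot err deg [ 0.3  -0.06 -0.12]
F bed x,y,z 13.0 0.7 -2.2 M [-0.07 -2.12 -0.07] w 0.0583 t 12.9
```

carry_out(rows=[[0.003, 0.001, 0.001, 0, 0, 0, 0.1], [0.006, 0.001, 0.002, 0, 0, 0, 0.1], [0.006, 0.001, 0.004, 0, 0, 0, 0.1], [0.006, 0.001, 0.004, 0, 0, 0, 0.1], [0.006, 0.001, 0.004, 0, 0, 0, 0.1], [0.006, 0.001, 0.004, 0, 0, 0, 0.1], [0.006, 0.001, 0.004, 0, 0, 0, 0.1], [0.006, 0.001, 0.004, 0, 0, 0, 0.1], [0.006, 0.001, 0.004, 0, 0, 0, 0.1], [0.006, 0.001, 0.004, 0, 0, 0, 0.1]], newtons=20)

```text
t: 13.73
tool_pos: [0.5226, 0.2557, 0.1085]
tool_rot: [0.007, 0.966, -0.032, 0.257]
force: [-2.4, 0.5, 9.9]
gripper_width: 0.0583
gripper_force: 44.6
```

```bash
python3 - <<'E'
from h import *
inbed();fb()
E
```

```text
bed xyz(mm) over face [62.  -0.9 -2.3] rot err deg [ 0.22 -0.22 -0.14]
F bed x,y,z 2.8 0.3 9.7 M [-0.27 -0.15 -0.05] w 0.0583 t 13.73
```

Seated: 10 N on the face, 3 N on the lip. Releasing.

carry_out(rows=[[0, 0, 0, 0, 0, 0, 0.45], [0, 0, 0, 0, 0, 0, 0.5], [0, 0, 0, 0, 0, 0, 0.6], [0, 0, -0.01, 0, 0, 0, 0.75], [0, 0, -0.03, 0, 0, 0, 0.9], [0, 0, -0.06, 0, 0, 0, 0.95], [0, 0, -0.11, 0, 0, 0, 0.95], [0, 0, -0.17, 0, 0, 0, 0.95], [0, 0, -0.25, 0, 0, 0, 0.95], [0, 0, -0.35, 0, 0, 0, 0.95]])

```text
t: 14.57
tool_pos: [0.4694, 0.2583, 0.1994]
tool_rot: [0.008, 0.966, -0.032, 0.256]
force: [0.9, 0.4, -0.4]
gripper_width: 0.083
gripper_force: 0.0
```

```bash
python3 - <<'E'
from h import *
st();inbed();fb()
d=grab("wrist");save("w6.pkl",d);cv2.imwrite("pics/w6.png",d["frame"])
rel(np.array([.46,.10,.28]),down(0));rel(np.array([.481,-.27,.15]),down(5.1))
E
```

```text
t 14.57 p [0.4694 0.2583 0.1994] F [ 0.9  0.4 -0.4] M [ 0.07  0.24 -0.05] w 0.083 g 0.0
bed xyz(mm) over face [ 61.3  -1.9 103.1] rot err deg [ 0.15 -0.37 -0.16]
F bed x,y,z 0.5 0.4 -0.8 M [ 0.02  0.24 -0.07] w 0.083 t 14.57
row [ 0.13   0.531 -0.216] [ 0.004 -0.166 -0.021] dist 0.176
row [0.047 1.76  0.229] [ 0.011 -0.166 -0.048] dist 0.533
```

View pics/w6.png

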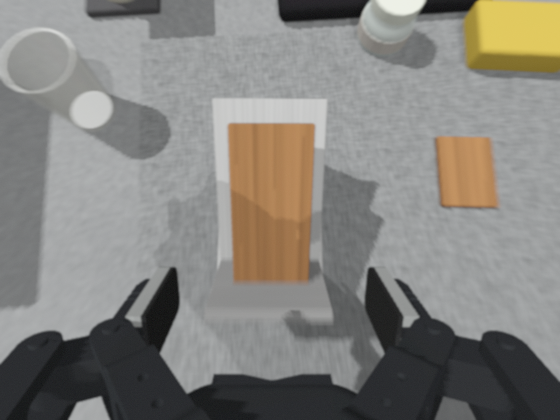

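The separator lies flat with corners (229,123), (315,123), (309,283), (233,283), its lower end on the lip and centred on the bed (213–327). Next is the palette.

```bash
python3 - <<'E'
from h import *
rel(np.array([.48,-.03,.22]),down(5))
d=load("w6.pkl");Q,a=quad(d,*BROWN,(271,203));n=ZB;P0=C+ZB*.008;W=[]
for q in Q:
    c,r=ray(d,*q);W.append(c+r*((P0-c)@n)/(r@n))
for X in W: print(np.round([(X-C)@XB*1e3+60.5,(X-C)@YB*1e3],1))
E
```

```text
row [0.113 0.96  0.003] [ 0.011 -0.166 -0.048] dist 0.29
[122.7 -30.4]
[  0.4 -30.2]
[ 1.8 27.4]
[122.5  27.3]
```

carry_out(rows=[[0, 0.06, -0.08, 0.002, -0.02, 0, 0.95], [0.02, 0.18, -0.08, 0.003, -0.05, -0.01, 0.95], [0.04, 0.3, -0.06, 0.005, -0.08, -0.02, 0.95], [0.06, 0.42, -0.05, 0.007, -0.11, -0.03, 0.95], [0.08, 0.55, -0.03, 0.009, -0.14, -0.04, 0.95], [0.1, 0.68, -0.02, 0.011, -0.166, -0.048, 0.95], [0.113, 0.8, 0, 0.011, -0.166, -0.048, 0.95], [0.113, 0.92, 0, 0.011, -0.166, -0.048, 0.95], [0.113, 1, 0, 0.011, -0.166, -0.048, 0.95], [0.113, 1, 0, 0.011, -0.166, -0.048, 0.95]])

```text
t: 15.45
tool_pos: [0.4796, -0.046, 0.2157]
tool_rot: [0.002, 0.999, 0.042, -0.002]
force: [1.0, -0.0, -0.4]
gripper_width: 0.0829
gripper_force: 0.0
```

```bash
python3 - <<'E'
from h import *
st();rel(np.array([.481,-.27,.13]),down(5.1));rel(np.array([.481,-.20,.18]),down(5.1))
E
```

```text
t 15.45 p [ 0.4796 -0.046   0.2157] F [ 1.  -0.  -0.4] M [ 0.01 -0.02 -0.06] w 0.0829 g 0.0
row [-0.057  0.743  0.289] [ 0.001  0.001 -0.002] dist 0.24
row [-0.038  0.512  0.121] [ 0.001  0.001 -0.002] dist 0.158
```

carry_out(rows=[[-0.01, 0.1, 0.04, 0.001, 0.001, -0.002, 0.95], [-0.02, 0.22, 0.08, 0.001, 0.001, -0.002, 0.95], [-0.03, 0.34, 0.12, 0.001, 0.001, -0.002, 0.95], [-0.035, 0.46, 0.16, 0.001, 0.001, -0.002, 0.95], [-0.045, 0.58, 0.2, 0.001, 0.001, -0.002, 0.95], [-0.055, 0.68, 0.25, 0.001, 0.001, -0.002, 0.95], [-0.057, 0.742, 0.29, 0.001, 0.001, -0.002, 0.85], [-0.057, 0.742, 0.29, 0.001, 0.001, -0.002, 0.75], [-0.057, 0.742, 0.29, 0.001, 0.001, -0.002, 0.7], [-0.057, 0.742, 0.29, 0.001, 0.001, -0.002, 0.7]])

```text
t: 16.28
tool_pos: [0.4824, -0.2653, 0.1299]
tool_rot: [0.0, 0.999, 0.047, -0.0]
force: [1.0, -0.4, 0.6]
gripper_width: 0.0725
gripper_force: 0.0
```

```bash
python3 - <<'E'
from h import *
st();d=grab("wrist");save("w7.pkl",d);cv2.imwrite("pics/w7.png",d["frame"]);p=(.481,-.2705,.014);c=proj(d,p)
Q,a=quad(d,*WHITE,c);print(Q.round(1).tolist(),a);onplane(d,Q,.014)
w1=load("w1.pkl");a=wells(w1,proj(w1,p),60,140);b=wells(d,c,90,140);print(len(a),len(b))
a=a[a[:,2]>10];b=b[b[:,2]>14];X=[]
for u,v,_ in a:
    g=onz(w1,u,v,.014);e=[np.linalg.norm(onz(d,m,n,.014)-g) for m,n,_ in b];j=np.argmin(e)
    if e[j]<.01: X.append(tri([(w1,u,v),(d,*b[j][:2])])[0])
X=np.array(X);print(X.round(4).tolist(),X.mean(0).round(4))
rel(np.array([.481,-.2705,-.003]),down(5.1))
E
```

```text
t 16.28 p [ 0.4824 -0.2653  0.1299] F [ 1.  -0.4  0.6] M [ 0.02  0.06 -0.04] w 0.0725 g 0.0
[[317.6, 128.0], [311.2, 268.0], [243.8, 268.0], [239.8, 128.0]] 10123.5
ctr [ 0.4807 -0.2711  0.014 ] sides [0.1194 0.0588 0.1194 0.0593] yaw 5.11
1 8
[] nan
row [-0.007  0.017  0.444] [ 0.    -0.     0.002] dist 0.133<stdin>:9: RuntimeWarning: Mean of empty slice.
  ret = ret.dtype.type(ret / rcount)
```

Two wrist views agree at 14 mm height (centre 0.481, −0.271; 119×59 mm). Descending.

carry_out(rows=[[-0.005, 0.019, 0.05, 0, 0, 0.002, 0.7], [-0.005, 0.019, 0.13, 0, 0, 0.002, 0.7], [-0.005, 0.019, 0.21, 0, 0, 0.002, 0.7], [-0.005, 0.019, 0.27, 0, 0, 0.002, 0.7], [-0.005, 0.019, 0.32, 0, 0, 0.002, 0.7], [-0.005, 0.019, 0.36, 0, 0, 0.002, 0.7], [-0.005, 0.019, 0.39, 0, 0, 0.002, 0.7], [-0.005, 0.019, 0.415, 0, 0, 0.002, 0.7], [-0.005, 0.019, 0.435, 0, 0, 0.002, 0.7], [-0.005, 0.019, 0.44, 0, 0, 0.002, 0.7]])

```text
t: 17.17
tool_pos: [0.481, -0.2719, -0.0033]
tool_rot: [0.0, 0.999, 0.044, -0.001]
force: [1.0, 0.4, -0.1]
gripper_width: 0.0722
gripper_force: 0.0
```

```bash
python3 - <<'E'
from h import *
st();rel(np.array([.4808,-.2711,-.002]),down(5.1))
E
```

```text
t 17.17 p [ 0.481  -0.2719 -0.0033] F [ 1.   0.4 -0.1] M [ 0.02  0.02 -0.  ] w 0.0722 g 0.0
row [-0.    -0.003 -0.004] [-0.     0.    -0.001] dist 0.002
```

carry_out(rows=[[0, -0.002, -0.005, 0, 0, 0, 0.7], [0, -0.002, -0.005, 0, 0, 0, 0.4], [0, -0.002, -0.005, 0, 0, 0, 0.3], [0, -0.002, -0.005, 0, 0, 0, 0.2], [0, -0.002, -0.005, 0, 0, 0, 0.1], [0, -0.002, -0.005, 0, 0, 0, 0.1], [0, -0.002, -0.005, 0, 0, 0, 0.1], [0, -0.002, -0.005, 0, 0, 0, 0.1], [0, -0.002, -0.005, 0, 0, 0, 0.1], [0, -0.002, -0.005, 0, 0, 0, 0.1]], newtons=70)

```text
t: 18.0
tool_pos: [0.4814, -0.2717, -0.0]
tool_rot: [0.001, 0.999, 0.043, 0.0]
force: [-2.1, 4.0, 9.5]
gripper_width: 0.0575
gripper_force: 75.6
```

```bash
python3 - <<'E'
from h import *
st();rel(np.array([.48,-.17,.26]),RB);rel(np.array([.5,.07,.285]),RB)
E
```

```text
t 18.0 p [ 0.4814 -0.2717 -0.    ] F [-2.1  4.   9.5] M [0.43 0.41 0.04] w 0.0575 g 75.6
row [ 0.025 -0.337 -0.867] [-0.013  0.166  0.049] dist 0.279
row [ 0.161 -1.128 -0.951] [-0.013  0.166  0.049] dist 0.445
```

carry_out(rows=[[0, 0, -0.03, 0, 0, 0, 0.1], [0, 0, -0.12, 0, 0, 0, 0.1], [0, 0, -0.24, 0, 0, 0, 0.1], [0.01, -0.05, -0.36, 0, 0.02, 0.005, 0.1], [0.02, -0.13, -0.46, -0.002, 0.05, 0.015, 0.1], [0.03, -0.22, -0.56, -0.004, 0.08, 0.02, 0.1], [0.04, -0.32, -0.66, -0.006, 0.11, 0.03, 0.1], [0.06, -0.42, -0.75, -0.01, 0.14, 0.04, 0.1], [0.08, -0.52, -0.83, -0.013, 0.166, 0.049, 0.1], [0.1, -0.63, -0.9, -0.013, 0.166, 0.049, 0.1]])

```text
t: 18.83
tool_pos: [0.493, -0.0792, 0.2701]
tool_rot: [0.009, 0.965, -0.035, 0.26]
force: [0.3, 0.6, -3.8]
gripper_width: 0.0576
gripper_force: 76.5
```

```bash
python3 - <<'E'
from h import *
st();inbed();rel(np.array([.5,.10,.285]),RB);rel(bed(.068,.068),RB)
E
```

```text
t 18.83 p [ 0.493  -0.0792  0.2701] F [ 0.3  0.6 -3.8] M [-0.02  0.54 -0.05] w 0.0576 g 76.5
bed xyz(mm) over face [ 137.4 -337.   140.8] rot err deg [-0.03  0.21  0.2 ]
row [ 0.007 -0.597 -0.053] [ 0.    -0.001 -0.001] dist 0.18
row [-0.236 -1.123  0.241] [ 0.    -0.001 -0.001] dist 0.352
```

carry_out(rows=[[-0.01, -0.1, -0.03, 0, 0, 0, 0.1], [-0.03, -0.22, -0.04, 0, 0, 0, 0.1], [-0.06, -0.34, -0.04, 0, 0, 0, 0.1], [-0.09, -0.46, -0.03, 0, 0, 0, 0.1], [-0.12, -0.58, -0.02, 0, 0, 0, 0.1], [-0.15, -0.7, 0, 0, 0, 0, 0.1], [-0.18, -0.81, 0.02, 0, 0, 0, 0.1], [-0.2, -0.91, 0.04, 0, 0, 0, 0.1], [-0.22, -1, 0.06, 0, 0, 0, 0.1], [-0.23, -1, 0.08, 0, 0, 0, 0.1]])

```text
t: 19.67
tool_pos: [0.4674, 0.2256, 0.2133]
tool_rot: [0.008, 0.966, -0.033, 0.258]
force: [0.7, 0.8, -2.2]
gripper_width: 0.0578
gripper_force: 76.6
```

```bash
python3 - <<'E'
from h import *
inbed();fb();rel(bed(.066,.03,-.001),RB)
E
```

```text
bed xyz(mm) over face [ 68.5 -34.7 115. ] rot err deg [ 0.1  -0.09 -0.09]
F bed x,y,z -0.5 0.9 -2.2 M [ 0.03  0.45 -0.02] w 0.0578 t 19.67
row [-0.008 -0.112  0.283] [-0.001  0.001  0.   ] dist 0.091
```

carry_out(rows=[[-0.008, -0.06, 0, 0, 0, 0, 0.1], [-0.008, -0.112, 0.03, 0, 0, 0, 0.1], [-0.008, -0.112, 0.08, 0, 0, 0, 0.1], [-0.008, -0.112, 0.13, 0, 0, 0, 0.1], [-0.008, -0.112, 0.18, 0, 0, 0, 0.1], [-0.008, -0.112, 0.22, 0, 0, 0, 0.1], [-0.008, -0.112, 0.25, 0, 0, 0, 0.1], [-0.008, -0.112, 0.27, 0, 0, 0, 0.1], [-0.008, -0.112, 0.283, 0, 0, 0, 0.1], [-0.008, -0.112, 0.283, 0, 0, 0, 0.1]])

```text
t: 20.5
tool_pos: [0.5106, 0.2525, 0.1383]
tool_rot: [0.009, 0.966, -0.034, 0.258]
force: [0.1, -0.5, -2.4]
gripper_width: 0.0578
gripper_force: 76.7
```

```bash
python3 - <<'E'
from h import *
inbed();fb();rel(bed(.065,.013,-.001),RB)
d=grab("wrist");save("w8.pkl",d);cv2.imwrite("pics/w8.png",d["frame"])
E
```

```text
bed xyz(mm) over face [66.7 -4.8 29.4] rot err deg [-0.05 -0.13  0.05]
F bed x,y,z -1.1 -0.5 -2.1 M [0.05 0.51 0.07] w 0.0578 t 20.5
row [-0.006 -0.013  0.055] [ 0.     0.001 -0.   ] dist 0.017
```

View pics/w8.png

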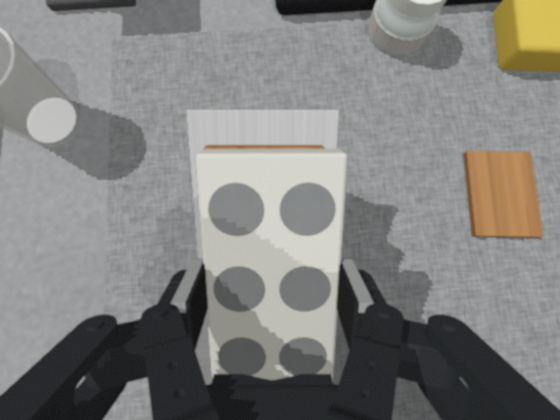

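The palette is held flat and square (200–344,153), and the separator's top edge shows behind it (205–325,147), about 4 mm to its left. Correcting that while lowering.

carry_out(rows=[[-0.006, -0.005, 0.01, 0, 0, 0, 0.1], [-0.006, -0.013, 0.02, 0, 0, 0, 0.1], [-0.006, -0.013, 0.03, 0, 0, 0, 0.1], [-0.006, -0.013, 0.038, 0, 0, 0, 0.1], [-0.006, -0.013, 0.045, 0, 0, 0, 0.1], [-0.006, -0.013, 0.05, 0, 0, 0, 0.1], [-0.006, -0.013, 0.055, 0, 0, 0, 0.1], [-0.006, -0.013, 0.055, 0, 0, 0, 0.1], [-0.006, -0.013, 0.055, 0, 0, 0, 0.1], [-0.006, -0.013, 0.055, 0, 0, 0, 0.1]])

```text
t: 21.38
tool_pos: [0.5175, 0.2562, 0.1234]
tool_rot: [0.009, 0.966, -0.034, 0.258]
force: [-0.1, -0.9, -3.1]
gripper_width: 0.0578
gripper_force: 76.8
```

```bash
python3 - <<'E'
from h import *
inbed();fb();rel(bed(.0595,.0125,-.001),RB)
E
```

```text
bed xyz(mm) over face [65.  -0.7 13.3] rot err deg [-0.02 -0.1   0.04]
F bed x,y,z -1.6 -0.9 -2.7 M [ 0.01  0.46 -0.04] w 0.0578 t 21.38
row [-0.018  0.001  0.003] [ 0.     0.001 -0.   ] dist 0.006
```

carry_out(rows=[[-0.003, 0, 0.002, 0, 0, 0, 0.1], [-0.006, 0, 0.002, 0, 0, 0, 0.1], [-0.009, 0, 0.002, 0, 0, 0, 0.1], [-0.011, 0, 0.002, 0, 0, 0, 0.1], [-0.013, 0, 0.002, 0, 0, 0, 0.1], [-0.015, 0, 0.002, 0, 0, 0, 0.1], [-0.017, 0, 0.002, 0, 0, 0, 0.1], [-0.019, 0, 0.002, 0, 0, 0, 0.1], [-0.021, 0, 0.002, 0, 0, 0, 0.1], [-0.022, 0, 0.002, 0, 0, 0, 0.1]])

```text
t: 22.22
tool_pos: [0.5134, 0.2565, 0.121]
tool_rot: [0.008, 0.965, -0.034, 0.258]
force: [9.0, 0.2, -0.9]
gripper_width: 0.0577
gripper_force: 76.5
```

```bash
python3 - <<'E'
from h import *
inbed();fb()
E
```

```text
bed xyz(mm) over face [60.2 -0.7 13.2] rot err deg [ 0.09 -0.03  0.03]
F bed x,y,z 7.3 0.9 -5.3 M [-0.08 -1.01 -0.18] w 0.0577 t 22.22
```

carry_out(rows=[[0.005, 0, 0, 0, 0, 0, 0.1], [0.005, 0, 0.002, 0, 0, 0, 0.1], [0.005, 0, 0.004, 0, 0, 0, 0.1], [0.005, 0, 0.006, 0, 0, 0, 0.1], [0.005, 0, 0.008, 0, 0, 0, 0.1], [0.005, 0, 0.01, 0, 0, 0, 0.1], [0.005, 0, 0.012, 0, 0, 0, 0.1], [0.005, 0, 0.014, 0, 0, 0, 0.1], [0.005, 0, 0.016, 0, 0, 0, 0.1], [0.005, 0, 0.017, 0, 0, 0, 0.1]])

```text
t: 23.05
tool_pos: [0.5162, 0.256, 0.1164]
tool_rot: [0.009, 0.966, -0.034, 0.257]
force: [-9.4, 0.4, 7.0]
gripper_width: 0.0578
gripper_force: 78.2
```

```bash
python3 - <<'E'
from h import *
inbed();fb()
E
```

```text
bed xyz(mm) over face [60.3 -1.   7.8] rot err deg [ 0.   -0.17  0.  ]
F bed x,y,z -4.7 -0.2 10.8 M [-0.53  0.9  -0.02] w 0.0578 t 23.05
```

Face felt at 7.8 mm, as expected. Pushing it home against the lip, then settling.

carry_out(rows=[[-0.002, 0, -0.001, 0, 0, 0, 0.1], [-0.004, 0, -0.002, 0, 0, 0, 0.1], [-0.006, 0, -0.002, 0, 0, 0, 0.1], [-0.008, 0, -0.002, 0, 0, 0, 0.1], [-0.01, 0, -0.002, 0, 0, 0, 0.1], [-0.01, 0, -0.002, 0, 0, 0, 0.1], [-0.008, 0, -0.001, 0, 0, 0, 0.1], [-0.006, 0, 0, 0, 0, 0, 0.1], [-0.005, 0, 0.001, 0, 0, 0, 0.1], [-0.005, 0, 0.001, 0, 0, 0, 0.1]])

```text
t: 23.88
tool_pos: [0.5161, 0.2559, 0.1165]
tool_rot: [0.008, 0.966, -0.034, 0.258]
force: [2.7, 0.1, 3.9]
gripper_width: 0.0577
gripper_force: 77.3
```

```bash
python3 - <<'E'
from h import *
inbed();fb()
E
```

```text
bed xyz(mm) over face [60.3 -1.1  7.9] rot err deg [ 0.09 -0.11  0.  ]
F bed x,y,z 4.3 0.2 2.0 M [-0.22 -0.47 -0.12] w 0.0577 t 23.88
```

carry_out(rows=[[0, 0, 0.001, 0, 0, 0, 0.1], [0, 0, 0.001, 0, 0, 0, 0.45], [0, 0, 0.001, 0, 0, 0, 0.5], [0, 0, 0, 0, 0, 0, 0.6], [0, 0, -0.01, 0, 0, 0, 0.75], [0, 0, -0.03, 0, 0, 0, 0.9], [0, 0, -0.06, 0, 0, 0, 0.95], [0, 0, -0.12, 0, 0, 0, 0.95], [0, 0, -0.2, 0, 0, 0, 0.95], [0, 0, -0.3, 0, 0, 0, 0.95]], newtons=20)

```text
t: 24.72
tool_pos: [0.4698, 0.2585, 0.194]
tool_rot: [0.009, 0.966, -0.033, 0.256]
force: [-0.7, 0.0, -0.4]
gripper_width: 0.0832
gripper_force: 0.0
```

```bash
python3 - <<'E'
from h import *
st();inbed()
d=grab("wrist");save("w9.pkl",d);a=d["frame"][60:340,130:410]
s=grab("scene")["frame"][180:300,320:440]
cv2.imwrite("pics/w9.png",np.hstack([cv2.resize(a,(400,400)),cv2.resize(s,(400,400),interpolation=cv2.INTER_CUBIC)]))
for n,hs,zz in(("pal",WHITE,.022),):
    Q,ar=quad(d,*hs,proj(d,C+ZB*zz))
    for q in Q:
        c,r=ray(d,*q);X=c+r*((C+ZB*zz-c)@ZB)/(r@ZB);print(q.round(1),np.round([(X-C)@XB*1e3+60.5,(X-C)@YB*1e3],1))
E
```

```text
t 24.72 p [0.4698 0.2585 0.194 ] F [-0.7  0.  -0.4] M [ 0.03  0.22 -0.03] w 0.0832 g 0.0
bed xyz(mm) over face [58.9 -1.7 98.3] rot err deg [ 0.   -0.31 -0.04]
[328.4  96.3] [139.4 -37.6]
[304.2 291. ] [ -0.7 -26.8]
[235.3 291. ] [-0.7 25.4]
[206.7  94.6] [140.4  38.3]
```

View pics/w9.png

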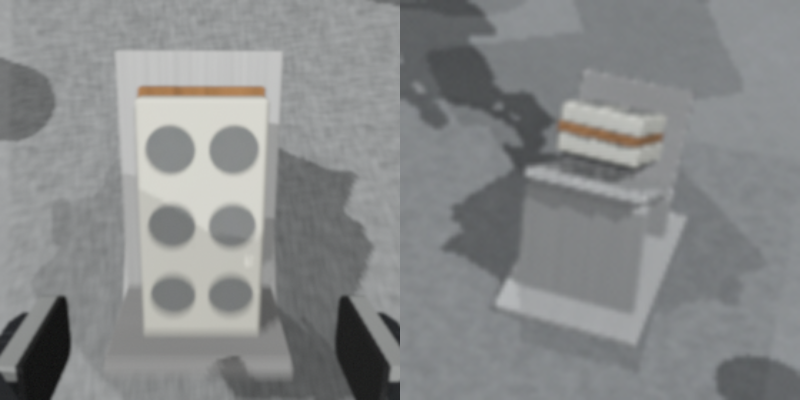

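Left pane: the palette lies flat and square with its lower end on the lip, and the separator's strip shows evenly at the top (137–267, 90). Right pane: white–brown–white layers lie parallel with no gap. The gripper is clear, so I'm handing in.

```bash
python3 -c "
from plant import *
print(close_job())"
```

```text
the job is handed in; nothing more can be done
None
```

I set the separator and then the loose palette flat on the first palette, centred to within about 1.5 mm and pushed home against the lip, and handed the job in at about 25 s without touching anything else.

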